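Reset the length stop of a bench rod cutter

ROBOT

A 6-joint arm with a two-finger parallel gripper is mounted at the origin on the work surface. World frame = base frame: x ahead of the robot, y to its left, z up, the work surface at z = 0. Lengths are in mm, angles in rad, forces in N, time in s.
With the tool pointing down it reaches from about 350 to 975 mm from the base axis. Payload 7.1 kg.
Tool frame: the origin (TCP) lies on the front face of the gripper's body, between the roots of the fingers; the fingertips stand 80 mm ahead of it and the grasp point (between the pads) lies 61 mm ahead of it (env.tips_ahead is the distance from the TCP to the fingertips, in mm); z points along the fingers, y is the line along which they close (so a half turn about z gives the same grasp; the last joint's range is limited). The gripper opens to 88 mm and grips with 3 to 60 N. Pads are 20 mm wide; open, the fingers measure 115 mm over their backs; the gripper's body (75 mm by 178 mm) begins 61 mm behind the grasp point.
Start: joints at [-0.019, 0.423, 1.63, -0, 1.089, -0.019], TCP at [624.984, 0.026, 302.675] pointing down, gripper open.
Joint ranges: [-3, 3], [-0.9, 2.11], [0.09, 2.58], [-1.31, 4.45], [0.11, 2.69], [-2.54, 2.54]. Speed limits (rad/s): [2.39, 2.39, 3.01, 3.14, 3.14, 3.14].

INTERFACE

Orientations are given as a unit quaternion [x, y, z, w].
In Python, from station import env, set_gripper, viewer, workorder gives the robot as it stands. Calls block until the motion is done:
- env.reach(position, orientation): joint-space move of the TCP to a pose.
- env.move_l(position, rot=None, rate=150, f_stop=None): straight line of the TCP; rot=None keeps the orientation; rate is the mean speed in mm/s. With f_stop (N) it stops when the force on the tool has changed by that much, and returns True; else False.
- env.move_joints(angles): joint-space move.
- set_gripper(opening): finger opening in mm; the grip force is fixed at half the most; returns when the fingers have stopped.
- env.hold(seconds).
- env.ik(position, orientation): joint angles nearest the present ones, or None.
- env.read_state(): the state.
- viewer.camera(name): name is "scene" or "side" or "wrist"; returns the picture (420x560x3 uint8, blue, green, red); there is no depth.
- viewer.camera_params(name): a dict with "fx", "fy", "cx", "cy" (pixels), "dist" ([k1, k2, p1, p2, k3] as OpenCV has them; the pictures are not rectified), "pose" (4x4, takes a point from camera to world coordinates); the wrist camera has in their place "tool_from_camera" (4x4, takes a point from camera to tool coordinates, whose origin is the TCP and whose axes are the flange's). Camera axes: x right, y up, looking along -z (the intrinsics and any distortion apply to the point x, -y, -z); pixel columns grow to the right and rows downward; lengths in mm; the calibration is good to about 2 mm. A picture is of the moment at which its call begins: read the wrist's pose just before it. camera_params takes no time and is no camera call.
A pose or a line that the arm cannot do raises env.IKError and nothing moves.
- workorder.sign_off(): hands the job in; it is judged then, once.
The state is a dict: "time_s": time; "qpos": joint angles; "dq": joint speeds; "tau": joint torques, N m; "tool_pos": TCP position; "orientation": TCP orientation; "force": force on the tool from outside, world axes, zero at the start; "wrist_torque": the same for the moment, N m; "width": finger opening in mm; "grip_force": force on a finger pad.
Only numpy, scipy, OpenCV 4.12 (cv2) and the standard library are available. Lean on these libraries where they do the work, as an engineer would, in place of code of your own. Each camera call takes 0.05 s, during which the arm holds its last target. There are 200 camera calls.

TASK

Set the length stop of the bench rod cutter to its shortest cut. Roll a fingertip across the knurled rim of the lock screw to loosen it by two full turns (anticlockwise seen from above, to within a quarter turn), leave it there, and then push the upright tab at the tail of the stop bar until it is fully home against the guide block. Do not take the screw or the tab between the fingers, lift nothing, and leave the loose things on the bench where they are.

Things in the scene. Friction and masses are not known exactly. Their poses are not given: they have to be found in the camera images.
- cutter: bench rod cutter bolted to the bench; it does not move. Origin on the bench surface directly under the axis of the lock screw; z up; +y runs along the stop bar towards the shear head. Grey base plate 100 mm wide (x), 12 mm thick, from y = -60 to +270 mm. The shear head starts at y = +177 mm and is about 130 mm high, its lever socket up to 180 mm
- guide_rear (a point): centre of the rear (-y) face of the dark guide block, 25 mm behind the screw's axis and 31 mm above the bench. The block, 46 mm (x) by 50 mm (y), top 42 mm above the bench, straddles the stop bar and carries the lock screw on top
- lock_screw (a joint): turn of the lock screw in rad: 0 tight at the start, growing anticlockwise seen from above as it is loosened (6.283 a turn, thread ends at 25.1); it rises 3 mm a turn, stays where it is left, and turns with about 0.03 N m (1.2 N along the rim). Its point sits 4 mm deep in a notch of the bar and comes clear after about 1.4 turns
- head_top (a point): centre of the top face of the lock screw's steel head, on the screw's axis: a disc 50 mm across, 18 mm thick, with a straight-knurled rim; its top is 68 mm above the bench when tight, its underside 8 mm above the guide block. One dark drilled hole, 8 mm wide, 16.5 mm from the centre of the top face, shows how far it has turned
- stop_bar: loose flat steel bar 24 mm wide, 10 mm thick, 174 mm long, about 350 g, with five cross notches 22 mm apart, lying on the base plate through the guide block; it slides along the cutter's y. Origin at its underside, below the notch that holds the screw's point at the start. Upright stop plate 40 mm wide, top 56 mm above the bench, at the head end; upright tab at the tail
- tab_front (a point): centre of the front (+y) face of the tab at the bar's tail; it meets the guide block's rear face when home, after 66 mm of travel. The tab is 30 mm wide and 6 mm thick, its top edge 50 mm above the bench, this point 36 mm
- tab_rear (a point): centre of the rear (-y) face of the tab, the face to push; 2 to 4 N moves the bar once the screw is loose
- bearing: ball bearing, steel ring 62 mm across, 16 mm thick, lying flat; origin at the centre of its underside; only to be left alone
- coupling_nut: tall hexagonal steel nut, 28 mm across, 36 mm high, standing; origin at the centre of its underside; only to be left alone
- carton_a: flat paper-and-blue bearing carton 75 x 75 x 26 mm; origin at the centre of its underside; only to be left alone
- carton_b: brown carton with a pale band, 90 x 60 x 50 mm; origin at the centre of its underside; only to be left alone
- wrench: steel wrench 170 mm long, lying flat; origin at its middle; only to be left alone
- screw_jar: clear screw-top jar, 60 mm across, 70 mm high; origin at the centre of its underside; only to be left alone
- screwdriver: black-handled screwdriver 190 mm long, lying flat; origin at its middle; only to be left alone
Not all that is in view belongs to the job. Of the things shaped like the stop_bar, the steel one is meant.

How it is judged:
By the outcome, as a careful person would: the job done as asked, in the order asked, and still so for the second after the job is handed in, with the robot touching nothing.
It also fails if it takes over 72 s, if anything falls off the work surface, if the arm or the gripper's body presses on something with over 40 N, if the wrist force passes 120 N, or if a joint passes its speed limit or range.

## Working session

There is one attempt and no reset: what is moved stays moved. The work goes in short steps, each a Python script; the robot and the scene stay as the last script left them, time stands still between calls to the robot, and variables do not carry over. Pictures are saved under pics/ and viewed, at most 10 in all, crops included, and the job is handed in when it is done.

```bash
mkdir -p pics; ls; python3 - <<'E'
from station import env,viewer
import cv2
for n in("scene","side"): cv2.imwrite(f"pics/{n}0.png",viewer.camera(n))
s=env.read_state();print(s["time_s"],s["orientation"],s["tool_pos"],env.tips_ahead)
for n in("scene","side","wrist"):print(viewer.camera_params(n))
E
```

```text
pics
0.1 [ 7.07101517e-01  7.07111713e-01 -4.78360245e-04 -4.90277146e-04] [6.24606322e+02 3.28475199e-02 3.01986036e+02] 80.0
{'fx': 500.46207183020067, 'fy': 500.46207183020067, 'cx': 280.67130998506707, 'cy': 209.8606074170545, 'dist': array([-0.04205516,  0.        ,  0.        ,  0.        ,  0.        ]), 'pose': array([[ 3.90135348e-02, -8.02715500e-01,  5.95084675e-01,
         1.41880508e+03],
       [ 9.99085408e-01,  4.17663817e-02, -9.16059788e-03,
         4.35892868e+01],
       [-1.75011798e-02,  5.94897803e-01,  8.03610797e-01,
         1.23192186e+03],
       [ 0.00000000e+00,  0.00000000e+00,  0.00000000e+00,
         1.00000000e+00]])}
{'fx': 438.31453956734504, 'fy': 438.31453956734504, 'cx': 279.4682451892005, 'cy': 213.51348096858686, 'dist': array([-0.08460459,  0.        ,  0.        ,  0.        ,  0.        ]), 'pose': array([[ 9.98561927e-01,  1.86640262e-02, -5.02566528e-02,
         4.89096535e+02],
       [-4.92567547e-02,  6.89459957e-01, -7.22647037e-01,
        -7.75446491e+02],
       [ 2.11624465e-02,  7.24083298e-01,  6.89387793e-01,
         8.54560711e+02],
       [ 0.00000000e+00,  0.00000000e+00,  0.00000000e+00,
         1.00000000e+00]])}
{'fx': 296.3803749959332, 'fy': 296.3803749959332, 'cx': 287.5017576881491, 'cy': 210.7778355983291, 'dist': array([-0.04243104,  0.        ,  0.        ,  0.        ,  0.        ]), 'tool_from_camera': array([[-5.71562380e-04,  9.55866122e-01,  2.93802024e-01,
         8.04848088e+01],
       [ 9.99999834e-01,  5.66176274e-04,  1.03381065e-04,
        -1.86598538e-01],
       [-6.75252777e-05,  2.93802034e-01, -9.55866288e-01,
        -8.21367575e+01],
       [ 0.00000000e+00,  0.00000000e+00,  0.00000000e+00,
         1.00000000e+00]])}
```

View pics/scene0.png

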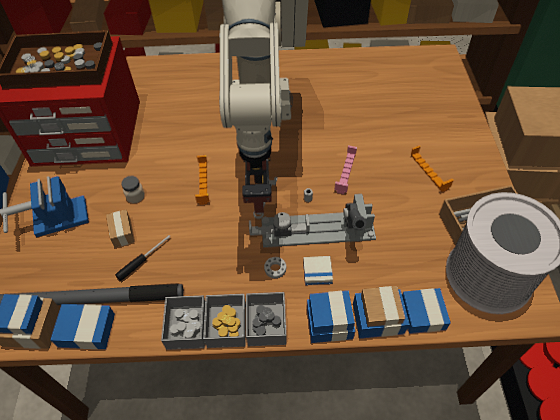

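View pics/side0.png

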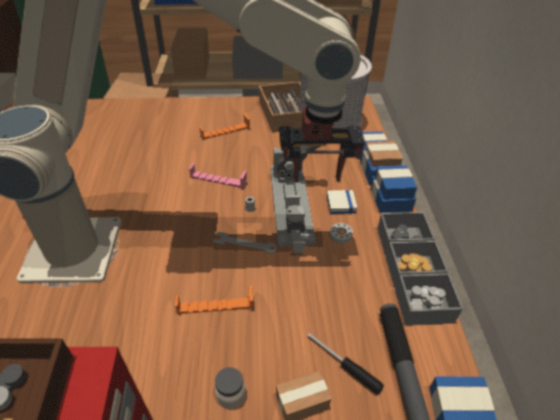

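Scene: the cutter is at about (320,225), with the shear head at (360,215) and the lock screw near (283,220). The bar-shaped things are orange (203,180), pink (347,170), orange (432,170) and the steel one inside the cutter (the bar meant). I'll confirm with crops.

```bash
python3 - <<'E'
import cv2,numpy as np
a=cv2.imread("pics/scene0.png")[185:265,235:385]; b=cv2.imread("pics/side0.png")[140:260,210:360]
a=cv2.resize(a,None,fx=5.3,fy=5.3,interpolation=3); b=cv2.resize(b,None,fx=5,fy=5,interpolation=3)
cv2.imwrite("pics/c1.png",a);cv2.imwrite("pics/c2.png",b)
E
```

```text
(no output)
```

View pics/c1.png

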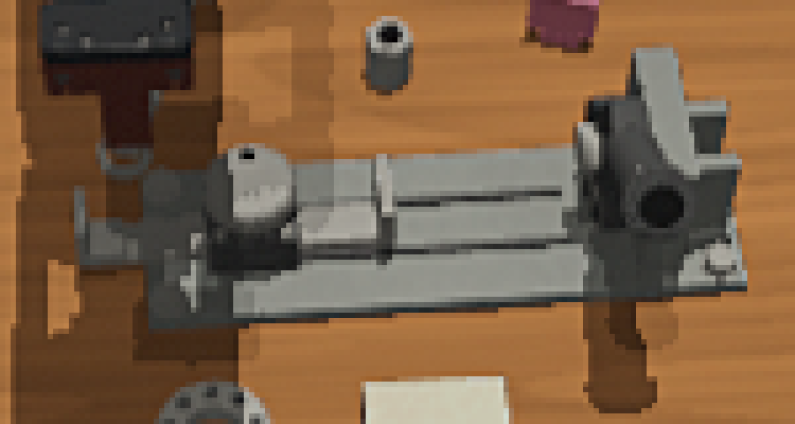

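View pics/c2.png

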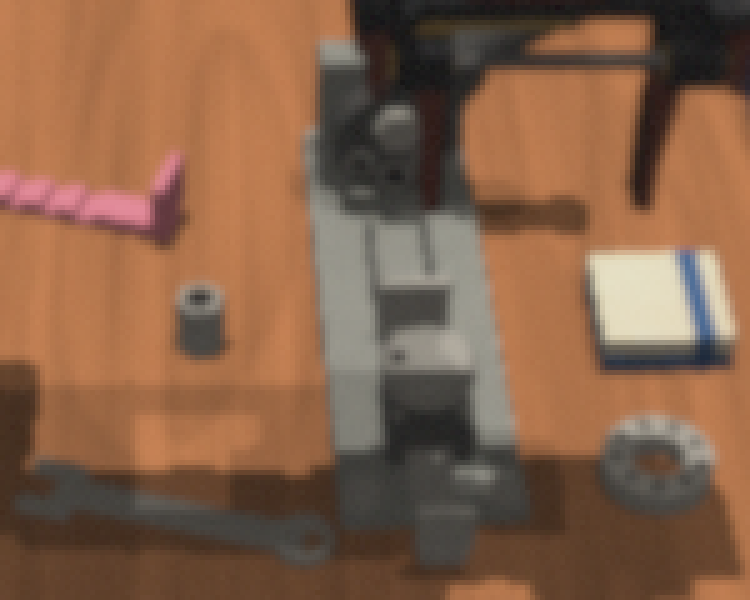

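```bash
cat > h.py <<'E'
from station import env,set_gripper,viewer,workorder
import cv2,numpy as np
from scipy.spatial.transform import Rotation as R
def campose(n,s=None):
    p=viewer.camera_params(n)
    if n!="wrist": return p,p["pose"]
    T=np.eye(4);T[:3,:3]=R.from_quat(s["orientation"]).as_matrix();T[:3,3]=s["tool_pos"]
    return p,T@p["tool_from_camera"]
def K(p): return np.array([[p["fx"],0,p["cx"]],[0,p["fy"],p["cy"]],[0,0,1]])
def ray(n,uv,z,s=None):
    p,T=campose(n,s)
    q=cv2.undistortPoints(np.array([[uv]],float),K(p),p["dist"])[0,0]
    d=T[:3,:3]@[q[0],-q[1],-1];o=T[:3,3]
    return (o+d*(z-o[2])/d[2])[:2]
def proj(n,X,s=None):
    p,T=campose(n,s);X=np.atleast_2d(X)
    c=(X-T[:3,3])@T[:3,:3]*[1,-1,-1]
    return cv2.projectPoints(c,np.zeros(3),np.zeros(3),K(p),p["dist"])[0][:,0]
E
python3 - <<'E'
from h import *
C=lambda u,v:(235+u/5.3,185+v/5.3)
D=lambda u,v:(210+u/5,140+v/5)
print("head",ray("scene",C(252,180),68),ray("side",D(430,350),68))
print("hole",ray("scene",C(247,155),68),ray("side",D(398,355),68))
a,b=ray("scene",C(152,325),0),ray("scene",C(746,287),0);print("edge",a,b,np.linalg.norm(b-a),np.degrees(np.arctan2(b[1]-a[1],b[0]-a[0])))
E
```

```text
head [589.49435107  60.94586792] [590.55619935  61.26230501]
hole [572.71844194  58.92324846] [573.46411134  57.88431564]
edge [635.85104501   3.10499283] [627.68452019 331.65626509] 328.6527508289337 91.42386019638214
```

The steel bar in the cutter is the one meant. The head top is at about (590,61) from both cameras, which agree to about 1 mm, and the base edge measures 329 mm (330 expected), so the cutter yaw is about +1.4°. I'll close the fingers and go above for one close look.

```bash
python3 - <<'E'
from h import *
q=R.from_matrix(np.array([[0,1,0],[1,0,0],[0,0,-1]])).as_quat()
env.reach([590,35,190],q); set_gripper(0)
s=env.read_state();im=viewer.camera("wrist")
import pickle;pickle.dump(s,open("s1.pkl","wb"))
cv2.imwrite("pics/w1.png",im)
print(s["time_s"],s["tool_pos"],s["orientation"],s["force"],s["qpos"],s["width"])
print(proj("wrist",[590,61,68],s),proj("wrist",[573,58.5,68],s))
E
```

```text
2.0 [590.0125371   34.9903907  190.01276886] [7.07112552e-01 7.07101010e-01 1.35276499e-05 1.23079526e-05] [ 0.26172855  0.78011365 -0.06921892] [3.90999442e-02 5.22207798e-01 1.77754671e+00 3.95608801e-07
 8.41801567e-01 3.91160033e-02] 0.6651423945441669
[[287.76340772 199.67720195]] [[263.9917925  203.07414675]]
```

View pics/w1.png

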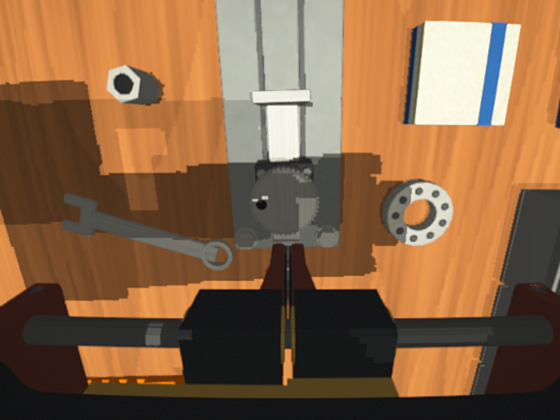

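The picture shows the head centre at about (284,202) with a radius of 35 px, the hole at (261,204), the base plate at columns 228–341 and the closed fingertips at about (288,250). The nut (124,83), wrench, bearing and carton are all clear of the orbit.

```bash
cat >> h.py <<'E'
import pickle,os
def quat(th):  # tool +x points to the axis, from polar angle th (deg)
    a=np.radians(th+180);x=np.array([np.cos(a),np.sin(a),0]);z=np.array([0,0,-1.]);y=np.cross(z,x)
    return R.from_matrix(np.c_[x,y,z]).as_quat()
def pos(c,th,r,z): return [c[0]+r*np.cos(np.radians(th)),c[1]+r*np.sin(np.radians(th)),z]
def radial(s,th,f0): return float((s["force"]-f0)[:2]@[np.cos(np.radians(th)),np.sin(np.radians(th))])
def tang(s,th,f0): return float((s["force"]-f0)[:2]@[-np.sin(np.radians(th)),np.cos(np.radians(th))])
E
python3 - <<'E'
from h import *
s=pickle.load(open("s1.pkl","rb"))
print("head",ray("wrist",(284,202),68,s),"hole",ray("wrist",(261,204),68,s),[ray("wrist",(u,203),68,s) for u in(249,319)], [ray("wrist",p,12,s) for p in((222,100),(343,100),(229,225),(341,225))])
c=np.array([587.5,60.])
for th in(-210,-90,30):
    j=env.ik(pos(c,th,36,134),quat(th));print(th,None if j is None else j.round(2))
# probe contact at -90
th=-90
env.reach(pos(c,th,60,150),quat(th)); env.move_l(pos(c,th,50,135))
f0=env.read_state()["force"];print(f0)
hit=env.move_l(pos(c,th,30,135),rate=12,f_stop=3)
s=env.read_state();print(hit,s["time_s"],s["tool_pos"],s["force"]-f0)
cv2.imwrite("pics/w2.png",viewer.camera("wrist"));pickle.dump(s,open("s2.pkl","wb"))
E
```

```text
head [587.31182382  59.28587438] hole [570.84085216  57.81384913] [array([562.26925493,  58.56425075]), array([612.34021369,  58.53198306])] [array([535.51466027, 131.70263915]), array([635.88416165, 131.59186493]), array([535.1746146 ,  21.65564251]), array([639.73449815,  21.59408062])]
-210 [ 0.12  0.58  1.86 -0.    0.7   2.21]
-90 [ 0.02  0.61  1.8  -0.    0.73  0.02]
30 [ 0.11  0.64  1.72 -0.    0.78 -1.99]
[-0.33317184  0.24802205  0.54330789]
True 3.7167 [587.43097954  22.81996662 134.85782458] [ 0.49294912 -3.12058068  2.12826531]
```

View pics/w2.png

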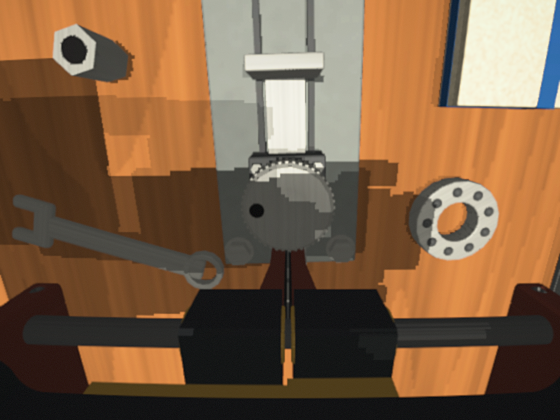

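Contact came at TCP y=22.8, so the axis is at about (587.4,59.3). In the picture the head is at (288,207) with the hole at (257,211). I'll do a first force-controlled orbit with hole tracking.

```bash
cat >> h.py <<'E'
C=np.array([587.4,59.4])
def hole(turn=0.,s=None,im=None):
    """world angle (deg) of the drilled hole"""
    if im is None: s=env.read_state(); im=viewer.camera("wrist")
    g=cv2.GaussianBlur(cv2.cvtColor(im,cv2.COLOR_BGR2GRAY).astype(np.float32),(0,0),1.5)
    z=68+3*turn; a=np.arange(0,360,2.)
    v=[]
    for r in(15.5,16.5,17.5):
        X=np.c_[C[0]+r*np.cos(np.radians(a)),C[1]+r*np.sin(np.radians(a)),np.full(len(a),z)]
        uv=proj("wrist",X,s).astype(np.float32)
        v.append(cv2.remap(g,uv[:,0],uv[:,1],cv2.INTER_LINEAR).ravel())
    v=np.mean(v,0);k=v.argmin();o=np.arange(-6,7)
    w=np.clip(np.median(v)-v[(k+o)%180],0,None)**2
    return (a[k]+2*(w@o)/w.sum())%360, float(v[k]),float(np.median(v))
def orbit(a,b,z,f0,target=6,gain=.06,step=10,rate=40,turn=0.):
    """finger touches at angle a (already near, outside), carries the rim to angle b"""
    env.move_l(pos(C,a,31,z),rot=quat(a),rate=15,f_stop=4)
    r=np.linalg.norm(np.array(env.read_state()["tool_pos"])[:2]-C)-.2; log=[]
    n=int(np.ceil((b-a)/step)); h=[hole(turn)[0]]
    for th in np.linspace(a,b,n+1)[1:]:
        env.move_l(pos(C,th,r,z),rot=quat(th),rate=rate)
        s=env.read_state();F=radial(s,th,f0)
        log.append((round(th),round(r,2),round(F,1),round(tang(s,th,f0),1)))
        r-=np.clip(gain*(target-F),-.4,.4); r=np.clip(r,33,39)
    h.append(hole(turn)[0])
    env.move_l(pos(C,b,50,z),rate=60)
    return h,log
E
python3 - <<'E'
from h import *
s=pickle.load(open("s2.pkl","rb"));print("before",hole(0,s,cv2.imread("pics/w2.png")))
f0=np.array([-.33,.25,.54])
h,l=orbit(-90,30,135,f0)
for x in l:print(*x)
s=env.read_state();print(h,s["time_s"],s["force"],hole(.33))
E
```

```text
before (np.float64(186.4804384079949), 13.540013313293457, 76.80052185058594)
-80 36.21 5.8 1.5
-70 36.2 4.9 1.1
-60 36.14 5.2 0.7
-50 36.09 4.7 0.4
-40 36.01 5.5 0.4
-30 35.98 5.4 0.3
-20 35.94 5.0 -0.4
-10 35.88 3.6 0.3
0 35.74 4.8 -0.9
10 35.67 5.1 -0.3
20 35.61 4.9 -0.8
30 35.54 4.7 -1.3
[np.float64(186.47003990728942), np.float64(301.0449345412479)] 8.375 [0.47470887 1.25301626 0.36760071] (np.float64(300.0412450157006), 27.058530807495117, 106.59298706054688)
```

The rim followed by 114° over 120° of travel. Next come two long passes, tracking the hole.

```bash
cat >> h.py <<'E'
def again(a,z):
    p=env.read_state()["tool_pos"]; env.move_l([p[0],p[1],180],rate=150)
    env.reach(pos(C,a,52,180),quat(a)); env.move_l(pos(C,a,48,z),rate=120); env.hold(.1)
    return env.read_state()["force"]
E
python3 - <<'E'
from h import *
for t,z in((.33,136),(1.0,138)):
    f0=again(-212,z); h,l=orbit(-212,32,z,f0,turn=t+.3)
    print(f0.round(2),"start",h,"F",[x[2] for x in l],"r",[x[1] for x in l][::6])
    s=env.read_state();print(s["time_s"],hole(t+.65))
E
```

```text
[ 0.34 -0.35 -0.37] start [np.float64(300.4400797670954), np.float64(185.7242795311201)] F [1.5, 2.8, 5.4, 6.0, 5.6, 5.9, 6.9, 7.5, 8.2, 7.9, 6.8, 5.7, 5.6, 5.3, 5.5, 5.2, 5.0, 3.9, 5.7, 5.0, 5.1, 4.8, 5.1, 5.1, 5.6] r [np.float64(35.34), np.float64(34.81), np.float64(35.23), np.float64(34.9), np.float64(34.59)]
22.2833 (np.float64(185.10465340109553), 25.536964416503906, 107.07191467285156)
[0.55 0.38 0.47] start [np.float64(185.876209839426), np.float64(61.36279066049153)] F [1.3, 3.5, 5.9, 5.4, 6.0, 7.8, 7.0, 7.3, 8.2, 8.4, 8.0, 7.0, 6.5, 5.1, 5.2, 5.8, 5.0, 4.3, 5.4, 5.2, 4.8, 5.2, 4.4, 4.5, 5.2] r [np.float64(35.32), np.float64(34.96), np.float64(35.56), np.float64(35.32), np.float64(34.93)]
36.1833 (np.float64(60.99196771854462), 23.16819953918457, 106.64424896240234)
```

```bash
python3 - <<'E'
from h import *
f0=again(-98,139); h,l=orbit(-98,31,139,f0,turn=1.8)
s=env.read_state();print(h,[x[2] for x in l],s["time_s"],hole(2.0))
p=s["tool_pos"]; env.move_l([p[0],p[1],180])
# behind the tab: cutter yaw ~1.4 deg
u=np.array([-.02,1]);b=C+u*-97
env.reach([*(b-u*38),180],quat(-90)); s=env.read_state()
im=viewer.camera("wrist");cv2.imwrite("pics/w3.png",im)
tab=np.r_[b,50];print(s["time_s"],s["tool_pos"],"tab top rear expected px",proj("wrist",tab,s),hole(2.0,s,im))
E
```

```text
[np.float64(61.783760025204565), np.float64(198.11379617005193)] [5.0, 5.2, 5.9, 5.2, 4.2, 4.3, 3.6, 4.9, 5.2, 4.5, 5.3, 3.5, 4.1] 44.6167 (np.float64(197.60896458554046), 25.43793296813965, 106.33540344238281)
46.7167 [590.02646184 -75.38795475 179.62580996] tab top rear expected px [[286.98257575 181.30011072]] (np.float64(48.77502236894673), 0.0, 245.62841796875)
```

View pics/w3.png

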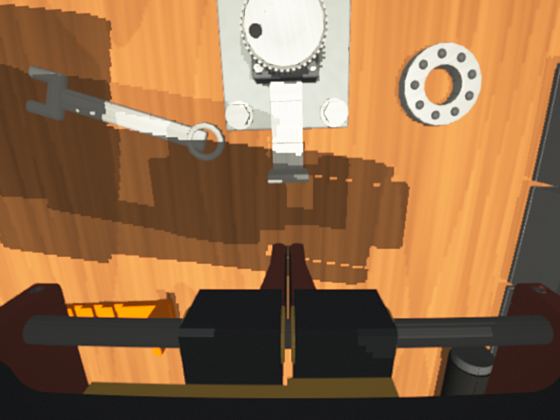

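The picture shows the tab's rear top edge at (288,180), as predicted (287,181). The hole is at (256,31), left of the head centre as at the start, so the screw is about 2.03 turns loose. Now I'll push the tab.

```bash
python3 - <<'E'
from h import *
u=np.array([-.02,1]);b=C+u*-97
P=lambda d,z:[*(C+u*d),z]
env.move_l(P(-135,106),rate=120)
hit=env.move_l(P(-112,106),rate=40,f_stop=8); s0=env.read_state(); print(hit,s0["tool_pos"])
hit=env.move_l(P(-36,106),rate=22,f_stop=14); s=env.read_state()
print(hit,s["time_s"],s["tool_pos"],s["force"],"d",(s["tool_pos"][:2]-C)@u)
E
```

```text
False [589.65049066 -52.48149876 105.98285698]
True 51.025 [588.20362114  16.32938838 105.85461659] [ 0.81789959 -1.89907533  2.33548413] d -43.086684038091136
```

```bash
python3 - <<'E'
from h import *
u=np.array([-.02,1]);P=lambda d,z:[*(C+u*d),z]
for _ in range(2):
    hit=env.move_l(P(-38,106),rate=8,f_stop=18); s=env.read_state()
    print(hit,s["time_s"],s["force"],"d",(s["tool_pos"][:2]-C)@u)
env.move_l(P(-75,106),rate=80); env.move_l(P(-75,190),rate=150)
s=env.read_state();im=viewer.camera("wrist");print(s["time_s"],hole(2.,s,im))
cv2.imwrite("pics/w4.png",im)
c=cv2.resize(im[20:220,180:400],None,fx=2.7,fy=2.7,interpolation=3);cv2.imwrite("pics/w4c.png",c)
E
```

```text
True 51.4667 [-0.40264528 -1.88016991  1.92808215] d -42.83179742210292
True 51.8833 [-0.10423249 -1.28937263  2.51443066] d -42.620303404307585
53.1417 (np.float64(197.60815725574957), 64.32653045654297, 245.8255157470703)
```

View pics/w4c.png

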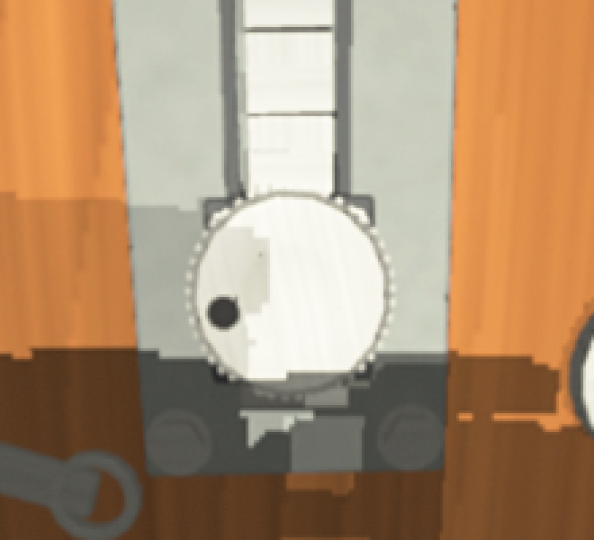

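The tab (crop (320,390)) sits right behind the guide block and the hole still reads 197.6°. I'll make one firmer push to be sure it is fully home.

```bash
python3 - <<'E'
from h import *
u=np.array([-.02,1]);P=lambda d,z:[*(C+u*d),z]
env.move_l(P(-75,106),rate=150); env.move_l(P(-45,106),rate=60)
for f in(12,28,28):
    hit=env.move_l(P(-36,106),rate=10,f_stop=f); s=env.read_state()
    print(hit,s["time_s"],s["force"],"d",(s["tool_pos"][:2]-C)@u)
env.move_l(P(-75,106),rate=80); env.move_l(P(-75,190),rate=150)
s=env.read_state();im=viewer.camera("wrist");print(s["time_s"],hole(2.,s,im))
a=viewer.camera("side");b=viewer.camera("scene")
v=[cv2.resize(x,(400,300),interpolation=3) for x in(a[170:260,230:350],b[190:265,235:335])]
cv2.imwrite("pics/fin.png",np.hstack(v))
E
```

```text
True 55.0667 [ 0.32689026 -3.28843472  1.60851703] d -42.45990464016859
True 55.525 [-0.05942803 -3.0224827   2.05605656] d -42.099688009446126
True 55.9833 [ 0.76089245 -2.2828435   3.75245968] d -41.773846111423325
57.2583 (np.float64(197.70548790672368), 63.873783111572266, 245.297607421875)
```

View pics/fin.png

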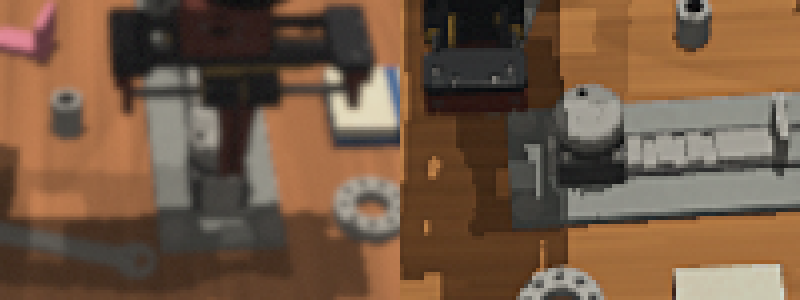

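Before handing in I'll check whether that firmer push moved the bar at all, by comparing bar and base patches in the two wrist pictures from the same pose.

```bash
python3 - <<'E'
from h import *
s=env.read_state();im=viewer.camera("wrist");cv2.imwrite("pics/w5.png",im)
g=lambda x:cv2.cvtColor(x,cv2.COLOR_BGR2GRAY).astype(np.float32)
a,b=g(cv2.imread("pics/w4.png")),g(im)
for n,(r0,r1,c0,c1) in dict(bar=(22,86,272,303),bartop=(0,60,272,303),head=(90,165,250,325),bearing=(100,220,390,480)).items():
    A,B=a[r0:r1,c0:c1],b[r0:r1,c0:c1]
    print(n,cv2.phaseCorrelate(A,B,cv2.createHanningWindow(A.shape[::-1],cv2.CV_32F)),abs(A-B).mean())
p=proj("wrist",[[587,110,22],[587,120,22]],s);print("px/mm",np.linalg.norm(p[1]-p[0])/10,s["tool_pos"],s["time_s"])
E
```

```text
bar ((0.668433812317442, -3.877710447872488), 0.5028927661478519) 14.939516
bartop ((-0.0255758737278029, -4.287725799030596), 0.7594638374944528) 13.4698925
head ((1.8697301272275482, -2.619578348275617), 0.9221992809719509) 4.5120125
bearing ((2.5638180395022303, -1.6110405515743054), 0.9944974256444861) 8.278799
px/mm 1.460694070619099 [588.19685743 -15.5218593  188.75547255] 57.4083
```

```bash
python3 - <<'E'
from h import *
u=np.array([-.02,1]);P=lambda d,z:[*(C+u*d),z]
D=lambda:round(float((env.read_state()["tool_pos"][:2]-C)@u),2)
env.move_l(P(-75,106),rate=150); env.move_l(P(-44.5,106),rate=80)
print("touch",env.move_l(P(-38,106),rate=12,f_stop=1.5),D(),env.read_state()["force"].round(1))
print("push",env.move_l(P(-36,106),rate=12,f_stop=34),D(),env.read_state()["force"].round(1))
env.move_l(P(-44.5,106),rate=30)
print("touch",env.move_l(P(-38,106),rate=12,f_stop=1.5),D(),env.read_state()["force"].round(1),env.read_state()["time_s"])
E
```

```text
touch True -41.82 [ 0.8 -0.9  0.8]
push True -41.36 [ 1.  -4.8  2.7]
touch True -41.45 [ 0.5 -0.5  0.8] 60.15
```

```bash
python3 - <<'E'
from h import *
u=np.array([-.02,1]);P=lambda d,z:[*(C+u*d),z]
D=lambda:round(float((env.read_state()["tool_pos"][:2]-C)@u),2)
env.move_l(P(-40.3,106),rate=12,f_stop=36)
for _ in range(3):
    print(D(),env.read_state()["force"].round(1)); env.hold(.2)
env.move_l(P(-44,106),rate=30)
print("touch",env.move_l(P(-38,106),rate=12,f_stop=1.5),D(),env.read_state()["time_s"])
env.move_l(P(-70,106),rate=80); env.move_l(P(-80,190),rate=150); env.hold(.2)
s=env.read_state();im=viewer.camera("wrist");print(s["time_s"],hole(2.,s,im))
# where the stop plate / notches should be when home: tab_front at -25 => plate rear etc.
cv2.imwrite("pics/w6.png",cv2.resize(im[0:200,190:390],(600,600),interpolation=3))
pickle.dump(s,open("s6.pkl","wb"))
for d in(85,63,41): print(d,proj("wrist",[*(C+u*d),22],s))
print(proj("wrist",[*(C+u*-31),50],s),proj("wrist",[*(C+u*-25),50],s),proj("wrist",[*(C+u*-25),42],s))
E
```

```text
-41.25 [-0.4 -7.8 -0.2]
-41.23 [ 0.4 -7.9 -1.1]
-41.24 [ 1.  -7.  -1.3]
touch True -41.45 61.6333
63.0583 (np.float64(197.50657630239732), 68.73975372314453, 250.066650390625)
85 [[289.69627744  -8.2812691 ]]
63 [[289.82874796  25.71619558]]
41 [[289.95145234  58.19326124]]
[[290.22656597 159.08394528]] [[290.19769078 150.86095592]] [[290.21941014 149.49373562]]
```

View pics/w6.png

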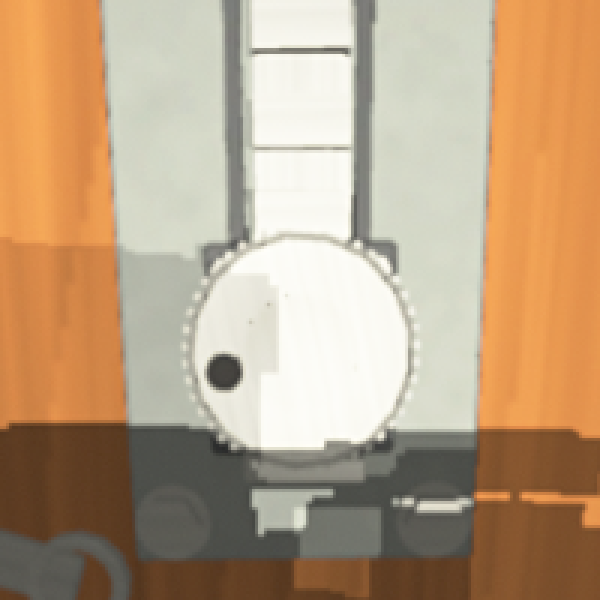

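The last 0.6 s hold at 7–8 N moved the tab by nothing: the touch point stayed at −41.45. The picture puts the tab's rear edge at row ~160 (159 predicted when home) and the hole is still at the two-turn mark, so I'm handing in.

```bash
python3 -c "
from h import *
print(workorder.sign_off())"
```

```text
the job is handed in; nothing more can be done
None
```

I loosened the lock screw by about 2.03 turns and left it there, pushed the stop bar's tab home against the guide block, touched none of the loose things, and handed the job in at about 63 s.

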